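Quarter turns on the spoked stretching hoop

ROBOT

A 6-joint arm with a two-finger parallel gripper is mounted at the origin on a cart in front of the work surface, level with it; the furniture and walls round the work are solid. World frame = base frame: x ahead of the robot, y to its left, z up, the work surface at z = 0. Lengths are in mm, angles in rad, forces in N, time in s.
With the tool pointing down it reaches from about 350 to 950 mm from the base axis. Payload 17.4 kg.
Tool frame: the origin (TCP) lies midway between the tips of the shut fingers; the grasp point (between the pads) lies 19 mm behind it; z points along the fingers, y is the direction in which the jaws open and shut (so a half turn about z gives the same grasp; the last joint's range is limited). The gripper opens to 93 mm and grips with 3 to 60 N. Pads are 15 mm wide; open, the fingers measure 128 mm over their backs; the gripper's body (75 mm by 188 mm) begins 65 mm behind the grasp point.
Start: joints at [-1.302, 0.116, 1.442, -0, 1.584, -0.038], TCP at [203.847, -643.489, 218.646] pointing down, gripper open.
Joint ranges: [-2.83, 2.83], [-0.83, 2.19], [0.07, 2.5], [-1.14, 4.28], [0.01, 3], [-2.97, 2.97]. Speed limits (rad/s): [1.89, 1.89, 2.22, 3.14, 3.14, 3.14].

INTERFACE

Orientations are given as a unit quaternion [w, x, y, z].
In Python, from bench import arm gives the robot as it stands.
- The arm moves only by the shell command python3 -m handwheel 'ROWS' [FORCE]. ROWS is JSON, a list that holds one entry, the list of rows, each a list of 7 numbers: the shift along the tool's x, y, z in cm, then the turn, a rotation vector about the tool's x, y, z in rad, then the finger opening in cm, from 0 to 9.3. In form: [[[tx, ty, tz, ax, ay, az, jaw], ...]]. A call has 1 to 10 rows; each row shifts and turns the pose as measured when the row begins, along the tool's axes as they then stand; what a row does not reach is not made up. A row lasts 1/12 s, in which the tool goes at most 41.7 mm and 7.16 degrees, less where a joint would pass 70% of its speed; a pose out of reach is approached as far as the arm can. A call with a gripper value outside its range is refused whole. The fingers move at their own pace and stop on an object; FORCE is the grip in N (left out, the last holds). Time passes only in rows, so rows that do not move let the fingers close. It gives the time, the measured TCP pose, the force and the opening at its end, in the units of the state.
- arm.sense(): the state, without advancing time (a new reading comes with each control period).
- arm.snapshot(name): name is "side" or "top"; returns the picture (400x640x3 uint8, blue, green, red); there is no depth.
- arm.get_calibration(name): a dict with "vertical_fov" (degrees; the focal length in pixels is half the picture's height over the tangent of half this angle, whatever the lens; pixels are square), "cx", "cy" (the principal point, pixels), "extrinsics" (4x4, takes a point from camera to world coordinates). Camera axes: x right, y up, looking along -z (the intrinsics and any distortion apply to the point x, -y, -z); pixel columns grow to the right and rows downward; lengths in mm; the calibration is good to about 2 mm. A picture is of the moment at which its call begins. get_calibration takes no time and is no camera call.
- arm.sign_off(): hands the job in, once; it reports no verdict.
The state is a dict: "time": time; "qpos": joint angles; "dq": joint speeds; "joint_torque": joint torques, N m; "tcp_pos": TCP position; "tool_rot": TCP orientation; "wrist_force": force on the tool from outside, world axes, zero at the start; "torque": the same for the moment, N m; "opening": opening from 0.0 (shut) to 1.0 (fully open).
Only numpy, scipy, OpenCV 4.12 (cv2) and the standard library are available. Lean on these libraries where they do the work, as an engineer would, in place of code of your own. Each camera call takes 0.05 s, during which the arm holds its last target.

TASK

The small spoked metal hoop on the bench is slack on one side. Going clockwise round its rim (seen from above) from the thin index post, give the first bar key you come to one quarter turn clockwise, and then the second key one quarter turn clockwise, so that each of these bars, which now lies along the rim, points at the hub. Leave the hoop's other two keys as they are.

Things in the scene. Friction and masses are not known exactly. Their poses are not given: they have to be found in the camera images.
- hoop: Flat round aluminium hoop, 202 mm across, fixed to the bench: rim 22 mm wide, top 32 mm up; hub 38 mm high; eight thin spokes. Origin on the bench under the hub's centre, z up. Four bar keys on its rim, a quarter circle apart; an index post (11 mm thick, top 64 mm up) on the rim midway between the hoop's +x and +y axes. Clockwise from above: post, key_1, key_2, key_3, key_4.
- key_1 (a joint): First key clockwise from the post, centre (90, 0) mm in the hoop's axes. Steel bar 36 mm long, 10 mm thick, 46 to 74 mm above the bench, on a 26 mm square seat with top at 38 mm; turns about its vertical middle. In rad: 0 = bar along the rim, growing clockwise from above, 1.57 = bar points at the hub. Starts within 0.15 of 0, stays where left; turning takes about 0.04 N m.
- key_2 (a joint): The second key clockwise from the index post, at (0, -90) mm in the hoop's axes; same shape and same values as key_1. (Mind the solid cabinet at the bench's right end, beyond y = -0.53 m: it stands about 0.2 m above the bench top.)
- key_3 (a joint): The third key clockwise, at (-90, 0) mm in the hoop's axes; same shape and values; to be left alone.
- key_4 (a joint): The fourth key clockwise, at (0, +90) mm in the hoop's axes, the other neighbour of the index post; same shape and values; to be left alone.

How it is judged:
By the outcome, as a careful person would: the job done as asked, in the order asked, and still so for the second after the job is handed in, with the robot touching nothing.
It also fails if it takes over 58 s, if anything falls off the work surface, if the arm or the gripper's body presses on something with over 40 N, if the wrist force passes 120 N, or if a joint passes its speed limit or range.

## Working session

There is one attempt and no reset: what is moved stays moved. The work goes in short steps, Python scripts to look and compute and a shell command to move; the robot and the scene stay as the last step left them, time stands still between calls to the robot, and variables do not carry over. Pictures are saved under pics/ and viewed, and the job is handed in when it is done.

```bash
mkdir -p pics; ls; python3 - <<'E'
from bench import arm
import cv2
print(arm.sense())
for n in ("side","top"):
    print(n,arm.get_calibration(n)); cv2.imwrite(f"pics/{n}0.png",arm.snapshot(n))
E
```

```text
pics
{'time': 0.0, 'qpos': array([-1.30180121e+00,  1.16491966e-01,  1.44226321e+00,  9.41195750e-06,
        1.58397869e+00, -3.77683797e-02]), 'dq': array([ 0.00021104,  0.00028649,  0.0009608 ,  0.00093104, -0.00016068,
        0.00047242]), 'joint_torque': array([ 3.31176307e-03, -7.21251225e+01, -6.22601080e+01,  7.81193515e-02,
        2.38959066e-02, -9.80755590e-05]), 'tcp_pos': array([ 203.79502673, -643.29310247,  217.90241527]), 'tool_rot': array([-5.67341733e-04,  9.88259893e-01,  1.52781082e-01, -6.11488771e-05]), 'wrist_force': array([ 0.71502088, -0.10227892, -1.21404822]), 'torque': array([ 0.03460864,  0.02451362, -0.03821904]), 'opening': 1.003641357868751}
side {'vertical_fov': 46.59985874500872, 'cx': 322.77676396132557, 'cy': 197.5152405372681, 'extrinsics': array([[-9.98679855e-01, -1.14690368e-02,  5.00700412e-02,
         5.64354593e+02],
       [ 4.80547980e-02, -5.52953841e-01,  8.31824973e-01,
         5.00488575e+02],
       [ 1.81461904e-02,  8.33132949e-01,  5.52775003e-01,
         5.11534535e+02],
       [ 0.00000000e+00,  0.00000000e+00,  0.00000000e+00,
         1.00000000e+00]])}
top {'vertical_fov': 46.11655374808426, 'cx': 322.0945612361606, 'cy': 206.38233328189798, 'extrinsics': array([[ 2.41807642e-02,  9.82985311e-01, -1.82085610e-01,
         3.74859875e+02],
       [-9.99676586e-01,  2.52102975e-02,  3.34133130e-03,
        -2.15403716e+02],
       [ 7.87491199e-03,  1.81945925e-01,  9.83277004e-01,
         8.78490825e+02],
       [ 0.00000000e+00,  0.00000000e+00,  0.00000000e+00,
         1.00000000e+00]])}
```

View pics/top0.png

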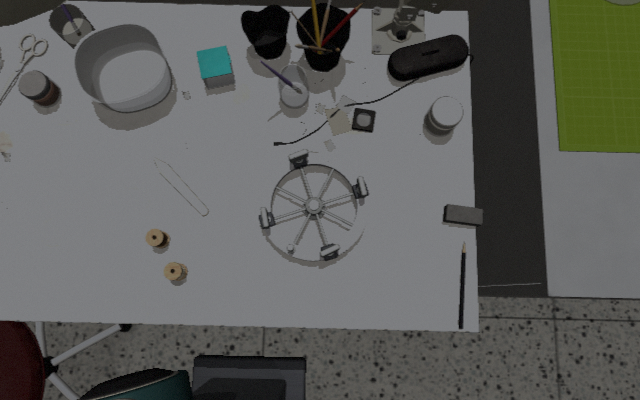

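View pics/side0.png

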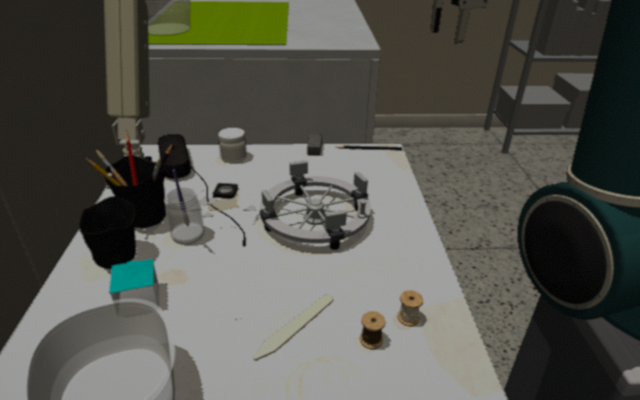

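The top view shows the hoop's hub near (314,206) px and the post near (291,248). Clockwise from the post, key_1 is at (266,217), key_2 at (299,159), key_3 at (362,187) and key_4 at (330,252). I'll zoom in next.

```bash
python3 - <<'E'
import cv2
a=cv2.imread("pics/top0.png")[140:275,245:385]
a=cv2.convertScaleAbs(a,alpha=1.5)
cv2.imwrite("pics/topz.png",cv2.resize(a,None,fx=4.4,fy=4.4,interpolation=cv2.INTER_CUBIC))
a=cv2.imread("pics/side0.png")[150:260,245:385]
a=cv2.convertScaleAbs(a,alpha=1.5)
cv2.imwrite("pics/sidez.png",cv2.resize(a,None,fx=5,fy=5,interpolation=cv2.INTER_CUBIC))
E
```

```text
(no output)
```

View pics/topz.png

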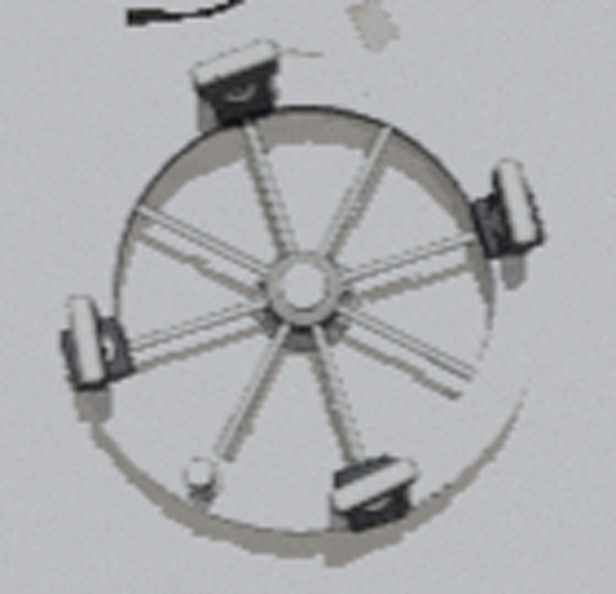

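View pics/sidez.png

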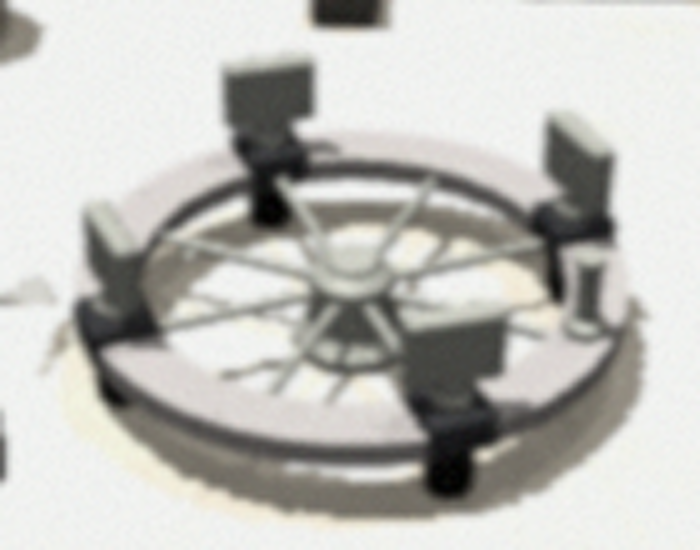

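Zoomed in, all four bars show bright tops. In zoom pixels their centres are key_1 (88,338), key_2 (235,63), key_3 (515,202) and key_4 (374,482), with the post top at (203,472). The side view agrees. Next I'll measure the poses.

```bash
cat > h.py <<'E'
import numpy as np, cv2
from bench import arm
def cast(n,uv,z):
    c=arm.get_calibration(n); f=200/np.tan(np.radians(c["vertical_fov"])/2); T=c["extrinsics"]
    uv=np.atleast_2d(uv).astype(float)
    d=np.c_[(uv[:,0]-c["cx"])/f,-(uv[:,1]-c["cy"])/f,-np.ones(len(uv))]@T[:3,:3].T
    o=T[:3,3]; return (o+d*((z-o[2])/d[:,2])[:,None])[:,:2]
def proj(n,P):
    c=arm.get_calibration(n); f=200/np.tan(np.radians(c["vertical_fov"])/2); T=c["extrinsics"]
    p=(np.atleast_2d(P)-T[:3,3])@T[:3,:3]
    return np.c_[c["cx"]+f*p[:,0]/-p[:,2],c["cy"]-f*p[:,1]/-p[:,2]]
E
python3 - <<'E'
from h import *
z=lambda p:np.array(p)/4.4+[245-.4,140-.4]
ks=[z(p) for p in [(88,338),(235,63),(515,202),(374,482)]]
W=np.array([cast("top",k,74)[0] for k in ks]); print(W.round(1))
post=cast("top",z((203,472)),64)[0]; hub=cast("top",z((302,287)),38)[0]
print("post",post,"hub",hub,"mean",W.mean(0))
# rigid fit
M=np.array([[90,0],[0,-90],[-90,0],[0,90]]); C=W.mean(0);D=W-C
th=np.arctan2((M[:,0]*D[:,1]-M[:,1]*D[:,0]).sum(),(M*D).sum())
R=np.array([[np.cos(th),-np.sin(th)],[np.sin(th),np.cos(th)]])
print("yaw",th,"fit",(M@R.T+C).round(1).tolist(),"post pred",C+R@[63.6,63.6])
ends=[((81,300),(92,380)),((195,75),(275,50)),((508,165),(526,238)),((335,498),(412,466))]
for i,(a,b) in enumerate(ends):
    A=cast("top",[z(a),z(b)],74); v=A[1]-A[0]; 
    rad=M[i]@R.T; tang=np.arctan2(rad[1],rad[0])+np.pi/2
    e=np.arctan2(v[1],v[0])-tang; e=(e+np.pi/2)%np.pi-np.pi/2
    print(i+1,np.linalg.norm(v),"world ang",np.arctan2(v[1],v[0]),"joint",-e)
# side
zs=lambda p:np.array(p)/5+[245-.4,150-.4]
S=np.array([cast("side",zs(p),74)[0] for p in [(581,138),(268,64),(112,228),(453,320)]]); print("side",S.round(1).tolist(), S.mean(0))
print("hub side",cast("side",zs((352,258)),38))
# bar tops by mask
im=cv2.imread("pics/top0.png",0); print(im[150:262,255:372].max())
for k in ks:
    x,y=k.round().astype(int); print(im[y-1:y+2,x-12:x+13:2].tolist())
E
```

```text
[[ 503.6 -119. ]
 [ 617.5 -173. ]
 [ 562.9 -286.7]
 [ 449.7 -232.8]]
post [ 452.89521123 -165.52568546] hub [ 532.96825806 -202.07179363] mean [ 533.43854248 -202.87759797]
yaw 1.9116889054606556 fit [[503.3, -118.1], [618.3, -172.8], [563.5, -287.7], [448.6, -233.0]] post pred [ 452.23501212 -164.20064542]
1 32.29309881429892 world ang -2.9606627549917497 joint 0.15996268006771608
2 33.8956364543844 world ang -1.2296474803025972 joint -0.0002562678265403129
3 30.630425449401574 world ang -2.8958877710053454 joint 0.09518769608131139
4 32.504790905443215 world ang -1.1525521879612173 joint -0.07735156016792022
side [[451.9, -223.6], [566.1, -280.7], [619.8, -167.1], [506.8, -110.4]] [ 536.15200879 -195.44705446]
hub side [[ 536.21848932 -200.25961375]]
129
[[125, 125, 126, 58, 77, 124, 120, 42, 60, 52, 94, 125, 123], [126, 128, 126, 49, 77, 123, 123, 56, 81, 53, 82, 124, 101], [125, 126, 126, 50, 66, 122, 125, 65, 111, 55, 46, 109, 121]]
[[125, 126, 122, 117, 115, 124, 125, 125, 122, 111, 75, 98, 126], [126, 125, 98, 115, 124, 125, 125, 123, 99, 60, 33, 89, 127], [126, 115, 118, 126, 124, 123, 115, 87, 45, 30, 32, 90, 126]]
[[63, 103, 53, 21, 27, 107, 125, 96, 99, 125, 125, 125, 126], [69, 43, 61, 24, 31, 97, 125, 109, 87, 125, 124, 124, 124], [78, 28, 58, 26, 39, 80, 125, 120, 53, 126, 125, 125, 125]]
[[126, 102, 47, 54, 64, 109, 124, 126, 125, 122, 89, 111, 127], [124, 103, 44, 62, 112, 125, 125, 124, 122, 88, 51, 125, 124], [125, 100, 58, 115, 126, 125, 125, 121, 87, 33, 95, 125, 125]]
```

```bash
python3 - <<'E'
from h import *
a=cv2.imread("pics/top0.png")[0:150,200:480]
cv2.imwrite("pics/topc.png",cv2.resize(cv2.convertScaleAbs(a,alpha=1.5),None,fx=2.8,fy=2.8,interpolation=cv2.INTER_CUBIC))
a=cv2.imread("pics/side0.png")[120:280,70:270]
cv2.imwrite("pics/sidec.png",cv2.resize(cv2.convertScaleAbs(a,alpha=1.5),None,fx=3.5,fy=3.5,interpolation=cv2.INTER_CUBIC))
for p in [(293,95),(262,62),(325,55),(265,45)]: print(p,[cast("top",p,z)[0].round() .tolist() for z in (0,100,150)])
E
```

```text
(293, 95) [[761.0, -155.0], [717.0, -162.0], [695.0, -165.0]]
(262, 62) [[830.0, -90.0], [778.0, -104.0], [752.0, -112.0]]
(325, 55) [[849.0, -217.0], [795.0, -217.0], [768.0, -217.0]]
(265, 45) [[867.0, -95.0], [811.0, -108.0], [783.0, -115.0]]
```

View pics/topc.png

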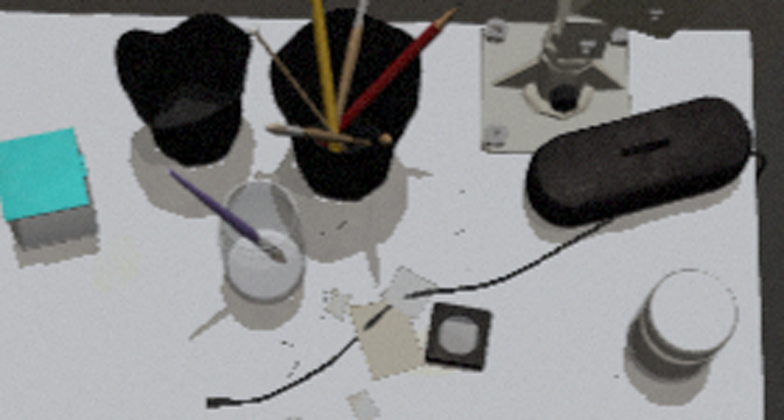

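View pics/sidec.png

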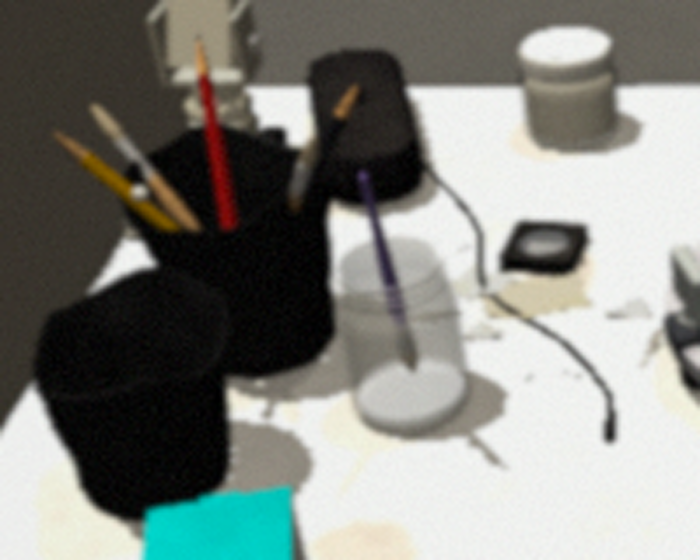

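```bash
python3 -m handwheel '[[[0,0,-2.5,0,0,0,9],[2.9,-2.7,0,0,0,0,6],[2.9,-2.7,0,0,0,0,4],[2.9,-2.7,0,0,0,0,4],[2.9,-2.7,0,0,0,0,4],[2.9,-2.7,0,0,0,0,4],[2.9,-2.7,0,0,0,0,4],[2.9,-2.7,0,0,0,0,4],[2.9,-2.7,0,0,0,0,4],[2.9,-2.7,0,0,0,0,4]]]' 20
```

```text
time: 0.93
tcp_pos: [380.8, -324.2, 239.2]
tool_rot: [-0.004, 0.989, 0.148, -0.001]
wrist_force: [0.1, -0.0, -0.0]
opening: 0.438
```

```bash
cat >> h.py <<'E'
from scipy.spatial.transform import Rotation as Ro
def go(target,jaw):
    s=arm.sense(); q=s["tool_rot"]; R=Ro.from_quat([q[1],q[2],q[3],q[0]]).as_matrix()
    d=R.T@(np.array(target)-s["tcp_pos"])
    y=np.arctan2(R[1,1],R[0,1]); t=R.T@[0,0,-1]
    print("t",round(s["time"],2),"pos",s["tcp_pos"].round(1),"d_tool cm",(d/10).round(2),"jaw",round(y,3),
     "az needed",round((y-jaw+np.pi)%(2*np.pi)-np.pi,3),"tilt fix",np.cross([0,0,1],t).round(4),"q6",s["qpos"][5].round(2),
     "F",s["wrist_force"].round(1),"T",s["torque"].round(2),"op mm",round(s["opening"]*93,1))
E
python3 -m handwheel '[[[2.9,-2.7,0,0,0,0,4],[2.9,-2.7,0,0,0,0,4],[2.9,-2.7,0,0,0,0,4],[2.9,-2.7,0,0,0,0,4],[2.9,-2.7,0,0,0,0,4],[0,0,0,0,0,-0.12,4],[0,0,0,0,0,-0.12,4],[0,0,0,0,0,-0.12,4],[0,0,0,0,0,-0.12,4],[0,0,0,0,0,-0.12,4]]]'
python3 -m handwheel '[[[0,0,0,0,0,-0.12,4],[0,0,0,0,0,-0.12,4],[0,0,0,0,0,-0.12,4],[0,0,0,0,0,-0.12,4],[0,0,0,0,0,-0.12,4],[0,0,0,0,0,-0.12,4],[0,0,0,0,0,-0.12,4],[0,0,0,0,0,-0.12,4],[0,0,0,0,0,-0.12,4],[0,0,0,0,0,-0.12,4]]]'
python3 -c "
from h import *
go([503.5,-118,110],1.75)"
```

```text
time: 1.77
tcp_pos: [484.9, -133.4, 238.3]
tool_rot: [-0.005, 0.897, 0.441, -0.0]
wrist_force: [-0.1, 0.2, 0.4]
opening: 0.434
time: 2.6
tcp_pos: [483.7, -132.5, 235.1]
tool_rot: [-0.007, 0.47, 0.883, 0.003]
wrist_force: [-0.0, -0.3, -0.1]
opening: 0.427
t 2.6 pos [ 483.7 -132.5  235.1] d_tool cm [-0.09  2.47 12.51] jaw 0.592 az needed -1.158 tilt fix [-0.0019 -0.0149  0.    ] q6 -0.91 F [-0.  -0.3 -0.1] T [-0.07 -0.21  0.03] op mm 39.7
```

```bash

python3 -m handwheel '[[[0,0,1,0,0,-0.12,4],[0,0,1,0,0,-0.12,4],[0,0,1,0,0,-0.12,4],[0,0,1,0,0,-0.12,4],[0,0,1,0,0,-0.12,4],[0,0,1,0,0,-0.12,4],[0,0,1,0,0,-0.12,4],[0,0,1,0,0,-0.12,4],[0,0,1,0,0,-0.12,4],[0,0,0,0,0,-0.12,4]]]'
python3 -c "
from h import *
go([503.5,-118,110],1.75)"
```

```text
time: 3.43
tcp_pos: [481.3, -131.0, 138.8]
tool_rot: [-0.005, -0.135, 0.991, 0.007]
wrist_force: [-0.6, 0.7, -0.0]
opening: 0.431
t 3.43 pos [ 481.3 -131.   138.8] d_tool cm [-2.51  0.61  2.87] jaw 1.842 az needed 0.092 tilt fix [ 0.0153 -0.009   0.    ] q6 -2.16 F [-0.6  0.7 -0. ] T [ 0.11 -0.11  0.02] op mm 40.1
```

```bash

python3 -m handwheel '[[[-2.5,0.6,1.5,0.015,-0.009,0.09,4],[0,0,0,0,0,0,4],[0,0,0,0,0,0,4]]]'
python3 - <<'E'
from h import *
go([503.5,-118,90],1.75)
for n in("top","side"): cv2.imwrite(f"pics/{n}1.png",cv2.convertScaleAbs(arm.snapshot(n),alpha=1.5))
a=cv2.imread("pics/top1.png")[120:290,200:400];b=cv2.imread("pics/side1.png")[100:270,250:450]
cv2.imwrite("pics/m1.png",cv2.resize(np.hstack([a,b]),None,fx=2,fy=2,interpolation=cv2.INTER_CUBIC))
E
```

```text
time: 3.68
tcp_pos: [503.7, -118.0, 121.9]
tool_rot: [-0.001, -0.102, 0.995, -0.0]
wrist_force: [0.7, 0.6, -0.3]
opening: 0.432
t 3.68 pos [ 503.7 -118.   121.9] d_tool cm [0.01 0.01 3.19] jaw 1.774 az needed 0.024 tilt fix [-0.0003 -0.0016  0.    ] q6 -2.05 F [ 0.7  0.6 -0.3] T [ 0.12 -0.15 -0.  ] op mm 40.2
```

View pics/m1.png

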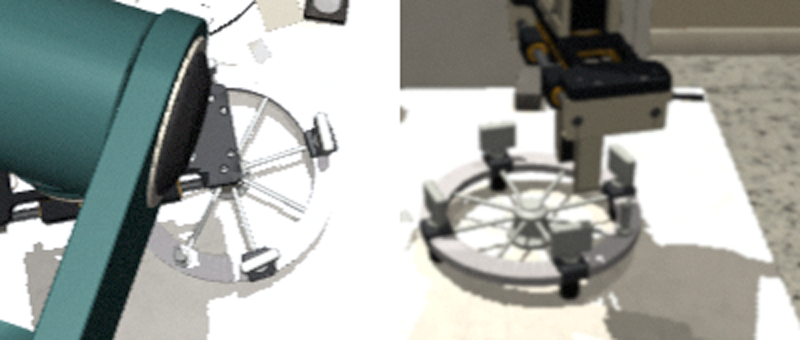

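Here the near finger tip sits at (588,190) in the side crop, above key_1 at (573,240). I'll check that the two cameras agree using the finger positions.

```bash
python3 - <<'E'
from h import *
s=arm.sense(); p=s["tcp_pos"]; u=np.array([np.cos(1.774),np.sin(1.774),0]); v=np.array([-u[1],u[0],0])
P=[p]+[p+u*k+v*w for k in(20,37.5) for w in(-7.5,7.5)]
P+=[ [503.5,-118,74],[506.8,-110.4,74]]
q=proj("side",P); print(q.round(1))
a=cv2.imread("pics/side1.png"); 
a=cv2.resize(a[150:260,280:400],None,fx=5,fy=5,interpolation=cv2.INTER_CUBIC)
for i,x in enumerate(q): cv2.circle(a,tuple(((x-[280,150])*5).astype(int)),3,(0,0,255) if i<5 else (255,0,0),-1)
cv2.imwrite("pics/s1z.png",a)
E
```

```text
[[338.  186. ]
 [336.9 193.3]
 [346.2 192.1]
 [340.1 199.5]
 [349.6 198.2]
 [336.9 210.9]
 [335.2 213.6]]
```

View pics/s1z.png

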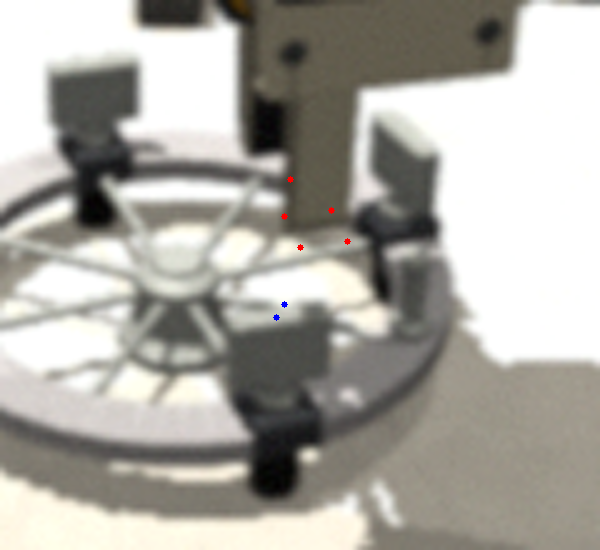

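The cameras agree to within a few mm, and the open jaw covers that. Descending over key_1.

```bash

python3 -m handwheel '[[[0,0,2.5,0,0,0.024,4],[0,0,2.5,0,0,0,4],[0,0,2,0,0,0,4],[0,0,0,0,0,0,4]]]' 5
python3 - <<'E'
from h import *
go([503.5,-118,49],1.75)
for n in("top","side"): cv2.imwrite(f"pics/{n}2.png",cv2.convertScaleAbs(arm.snapshot(n),alpha=1.5))
b=cv2.imread("pics/side2.png")[150:260,280:400]
cv2.imwrite("pics/m2.png",cv2.resize(b,None,fx=5,fy=5,interpolation=cv2.INTER_CUBIC))
E
```

```text
time: 4.12
tcp_pos: [503.9, -119.3, 52.4]
tool_rot: [0.001, -0.087, 0.996, -0.001]
wrist_force: [-0.6, -0.1, -0.6]
opening: 0.429
t 4.12 pos [ 503.9 -119.3   52.4] d_tool cm [0.02 0.14 0.34] jaw 1.746 az needed -0.004 tilt fix [-0.0021  0.0027  0.    ] q6 -2.03 F [-0.6 -0.1 -0.6] T [ 0.05 -0.15 -0.01] op mm 39.9
```

View pics/m2.png

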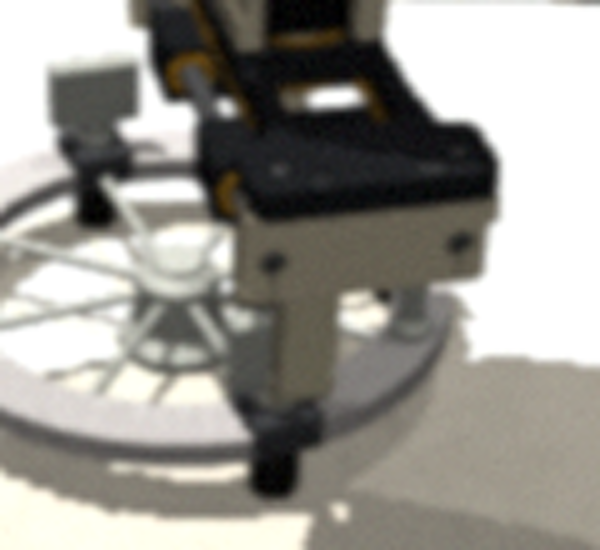

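The finger spans columns 275–335 in front of the bar (228–332). Allowing for parallax it is centred, so I'll close gently.

```bash

python3 -m handwheel '[[[0,0.14,0.3,0,0,0,3],[0,0,0,0,0,0,2.4],[0,0,0,0,0,0,2],[0,0,0,0,0,0,1.6],[0,0,0,0,0,0,1.6]]]' 5
python3 -c "
from h import *
go([503.5,-118,49],1.75)"
python3 -m handwheel '[[[0,0,0,0,0,0,0.5],[0,0,0,0,0,0,0.5],[0,0,0,0,0,0,0.5],[0,0,0,0,0,0,0.5]]]' 5
python3 -c "
from h import *
go([503.5,-118,49],1.75)"
```

```text
time: 4.63
tcp_pos: [507.4, -119.1, 59.0]
tool_rot: [0.007, -0.087, 0.996, -0.003]
wrist_force: [0.9, 0.1, -0.4]
opening: 0.186
t 4.63 pos [ 507.4 -119.1   59. ] d_tool cm [0.38 0.18 0.99] jaw 1.745 az needed -0.005 tilt fix [-0.0069  0.0125  0.    ] q6 -2.02 F [ 0.9  0.1 -0.4] T [ 0.07 -0.13  0.01] op mm 17.3
time: 4.97
tcp_pos: [507.4, -117.6, 59.4]
tool_rot: [0.007, -0.087, 0.996, -0.001]
wrist_force: [-0.0, -2.1, -0.5]
opening: 0.107
t 4.97 pos [ 507.4 -117.6   59.4] d_tool cm [0.41 0.03 1.03] jaw 1.746 az needed -0.004 tilt fix [-0.0039  0.0132  0.    ] q6 -2.02 F [-0.  -2.1 -0.5] T [-0.44 -0.11  0.04] op mm 9.9
```

```bash

python3 -m handwheel '[[[0.4,0,0.9,-0.004,0.013,0,1.6],[0.0,0,0,0,0,0,1.6],[0,0,0,0,0,0,1.6]]]' 5
python3 -c "
from h import *
go([503.5,-118,49],1.75)"
```

```text
time: 5.22
tcp_pos: [503.3, -118.6, 49.6]
tool_rot: [-0.0, -0.087, 0.996, -0.0]
wrist_force: [-0.3, -0.1, 1.1]
opening: 0.168
t 5.22 pos [ 503.3 -118.6   49.6] d_tool cm [-0.03  0.06  0.06] jaw 1.746 az needed -0.004 tilt fix [-0.0001 -0.0009  0.    ] q6 -2.03 F [-0.3 -0.1  1.1] T [ 0.06 -0.14  0.02] op mm 15.6
```

```bash

python3 -m handwheel '[[[0,0,0,0,0,0,0.5],[0,0,0,0,0,0,0.5],[0,0,0,0,0,0,0.5]]]' 12
python3 -c "
from h import *
go([503.5,-118,49],1.75)"
python3 -m handwheel '[[[0,0,0,0,0,0.1,0.5],[0,0,0,0,0,0.1,0.5],[0,0,0,0,0,0.1,0.5]]]' 12
python3 -c "
from h import *
go([503.5,-118,49],0.341)"
```

```text
time: 5.47
tcp_pos: [503.1, -118.4, 49.3]
tool_rot: [-0.001, -0.087, 0.996, 0.0]
wrist_force: [-0.8, -0.8, -0.3]
opening: 0.109
t 5.47 pos [ 503.1 -118.4   49.3] d_tool cm [-0.05  0.03  0.03] jaw 1.745 az needed -0.005 tilt fix [ 0.0009 -0.0017  0.    ] q6 -2.03 F [-0.8 -0.8 -0.3] T [-0.06 -0.15  0.01] op mm 10.1
time: 5.72
tcp_pos: [503.0, -117.8, 49.3]
tool_rot: [-0.001, 0.066, 0.998, 0.001]
wrist_force: [0.5, 3.8, 0.1]
opening: 0.108
t 5.72 pos [ 503.  -117.8   49.3] d_tool cm [-0.05 -0.02  0.03] jaw 1.439 az needed 1.098 tilt fix [ 0.0017 -0.0022  0.    ] q6 -1.72 F [0.5 3.8 0.1] T [ 0.56 -0.24  0.03] op mm 10.0
```

```bash

python3 -m handwheel '[[[0,0,0,0,0,0.11,0.5],[0,0,0,0,0,0.11,0.5],[0,0,0,0,0,0.11,0.5],[0,0,0,0,0,0.11,0.5],[0,0,0,0,0,0.11,0.5]]]' 12
python3 -c "
from h import *
go([503.5,-118,49],0.341)"
```

```text
time: 6.13
tcp_pos: [503.5, -116.5, 49.3]
tool_rot: [-0.001, 0.347, 0.938, 0.002]
wrist_force: [2.0, 1.8, -1.0]
opening: 0.105
t 6.13 pos [ 503.5 -116.5   49.3] d_tool cm [-0.09 -0.11  0.03] jaw 0.862 az needed 0.521 tilt fix [ 0.0028 -0.0031  0.    ] q6 -1.14 F [ 2.   1.8 -1. ] T [ 0.39 -0.45  0.07] op mm 9.8
```

```bash

python3 -m handwheel '[[[-0.1,-0.1,0,0.003,-0.003,0.11,0.5],[0,0,0,0,0,0.11,0.5],[0,0,0,0,0,0.11,0.5],[0,0,0,0,0,0.11,0.5],[0,0,0,0,0,0.07,0.5],[0,0,0,0,0,0,0.5]]]' 12
python3 -c "
from h import *
go([503.5,-118,49],0.341)"
```

```text
time: 6.63
tcp_pos: [504.6, -115.9, 49.3]
tool_rot: [-0.0, 0.586, 0.811, 0.002]
wrist_force: [0.2, 0.3, -0.5]
opening: 0.108
t 6.63 pos [ 504.6 -115.9   49.3] d_tool cm [-0.17 -0.18  0.03] jaw 0.319 az needed -0.022 tilt fix [ 0.0031 -0.0026  0.    ] q6 -0.6 F [ 0.2  0.3 -0.5] T [ 0.01  0.08 -0.  ] op mm 10.1
```

```bash

python3 -m handwheel '[[[0,0,0,0.003,-0.003,-0.022,0.5],[0,0,0,0,0,0,0.5],[0,0,0,0,0,0,0.5]]]' 12
python3 -c "
from h import *
go([505.3,-118.1,49],0.341)"
```

```text
time: 6.88
tcp_pos: [504.6, -115.9, 49.3]
tool_rot: [0.0, 0.573, 0.82, -0.0]
wrist_force: [-0.2, 0.1, 0.2]
opening: 0.108
t 6.88 pos [ 504.6 -115.9   49.3] d_tool cm [-0.23 -0.01  0.03] jaw 0.351 az needed 0.01 tilt fix [-0.0003  0.0007  0.    ] q6 -0.62 F [-0.2  0.1  0.2] T [ 0.17 -0.07 -0.04] op mm 10.1
```

```bash

python3 -m handwheel '[[[0,0,0,0,0,0.008,0.5],[0,0,0,0,0,0,1.4],[0,0,0,0,0,0,2.5],[0,0,0,0,0,0,2.5],[0,0,0,0,0,0,2.5],[0,0,-2,0,0,0,2.5],[0,0,-3,0,0,0,3],[0,0,-3,0,0,0,4],[0,0,0,0,0,0,4]]]' 12
python3 - <<'E'
from h import *
go([620,-172,125],0.341)
for n in("top","side"): cv2.imwrite(f"pics/{n}3.png",cv2.convertScaleAbs(arm.snapshot(n),alpha=1.5))
a=cv2.imread("pics/top3.png")[130:270,240:380];b=cv2.imread("pics/side3.png")[130:270,240:380]
cv2.imwrite("pics/m3.png",cv2.resize(np.hstack([a,b]),None,fx=2.8,fy=2.8,interpolation=cv2.INTER_CUBIC))
E
```

```text
time: 7.63
tcp_pos: [503.5, -115.9, 130.9]
tool_rot: [-0.001, 0.575, 0.818, -0.001]
wrist_force: [0.5, -1.1, 1.2]
opening: 0.403
t 7.63 pos [ 503.5 -115.9  130.9] d_tool cm [-9.23  9.06  0.55] jaw 0.346 az needed 0.005 tilt fix [-0.0037 -0.0007  0.    ] q6 -0.62 F [ 0.5 -1.1  1.2] T [-0.04 -0.12  0.06] op mm 37.5
```

View pics/m3.png

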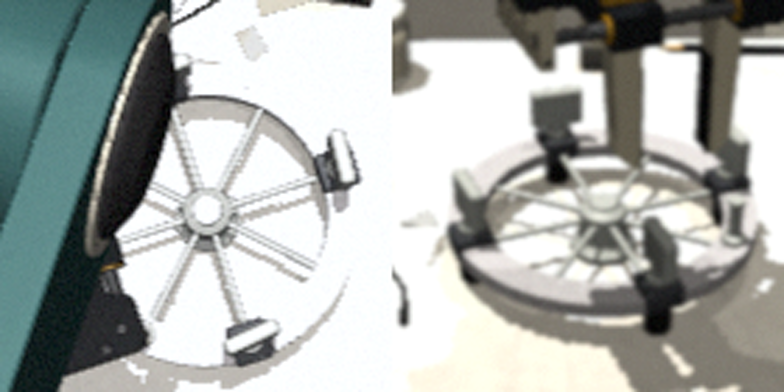

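Key_1 now points along its spoke at (660,255) in the side crop. Moving to key_2.

```bash

python3 -m handwheel '[[[-2.6,2.55,0,0,0,0,4],[-2.6,2.55,0,0,0,0,4],[-2.6,2.55,0,0,0,0,4],[-1.2,1.2,0,0,0,0,4],[0,0,0,0,0,0,4]]]' 12
python3 - <<'E'
from h import *
go([620,-172,90],0.341)
E
```

```text
time: 8.15
tcp_pos: [617.8, -171.5, 118.6]
tool_rot: [-0.006, 0.574, 0.819, -0.003]
wrist_force: [-0.1, -0.6, -0.4]
opening: 0.431
t 8.15 pos [ 617.8 -171.5  118.6] d_tool cm [-0.14  0.22  2.86] jaw 0.347 az needed 0.006 tilt fix [-0.0108 -0.006   0.    ] q6 -0.66 F [-0.1 -0.6 -0.4] T [-0.02 -0.16 -0.01] op mm 40.1
```

```bash

python3 -m handwheel '[[[-0.1,0.2,2.5,-0.011,-0.006,0.006,4],[0,0,2.0,0,0,0,4],[0,0,1.5,0,0,0,4],[0,0,0,0,0,0,4]]]' 5
python3 - <<'E'
from h import *
go([620,-172,49],0.341)
b=cv2.convertScaleAbs(arm.snapshot("side"),alpha=1.5)[140:250,230:350]
cv2.imwrite("pics/m4.png",cv2.resize(b,None,fx=5,fy=5,interpolation=cv2.INTER_CUBIC))
E
```

```text
time: 8.48
tcp_pos: [617.6, -171.2, 50.7]
tool_rot: [-0.003, 0.577, 0.817, -0.001]
wrist_force: [-1.3, -0.0, -0.4]
opening: 0.428
t 8.48 pos [ 617.6 -171.2   50.7] d_tool cm [-0.15  0.2   0.17] jaw 0.341 az needed -0.0 tilt fix [-0.0043 -0.0034  0.    ] q6 -0.65 F [-1.3 -0.  -0.4] T [-0.05 -0.09  0.05] op mm 39.8
```

View pics/m4.png

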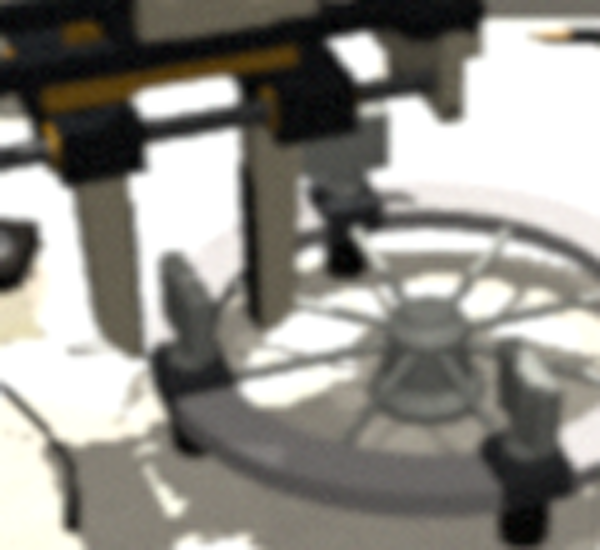

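The fingers straddle key_2: they are at columns 120 and 272, with the bar at 188. Closing gently.

```bash

python3 -m handwheel '[[[-0.1,0.2,0.2,-0.004,-0.003,0,3],[0,0,0,0,0,0,2],[0,0,0,0,0,0,1.5],[0,0,0,0,0,0,0.5],[0,0,0,0,0,0,0.5],[0,0,0,0,0,0,0.5]]]' 5
python3 - <<'E'
from h import *
go([620,-172,49],0.341)
E
```

```text
time: 9.03
tcp_pos: [619.8, -171.5, 53.3]
tool_rot: [0.001, 0.577, 0.817, 0.0]
wrist_force: [-3.3, -1.2, -7.8]
opening: 0.111
t 9.03 pos [ 619.8 -171.5   53.3] d_tool cm [-0.05 -0.    0.43] jaw 0.341 az needed 0.0 tilt fix [ 0.0014  0.0016 -0.    ] q6 -0.65 F [-3.3 -1.2 -7.8] T [-0.18  0.51  0.04] op mm 10.3
```

```bash

python3 -m handwheel '[[[0.05,0,0.3,0,0,0.0,1.5],[0,0,0,0,0,0,1.5],[0,0,0,0,0,0,0.5],[0,0,0,0,0,0,0.5],[0,0,0,0,0,0,0.5],[0,0,0,0,0,0.1,0.5],[0,0,0,0,0,0.1,0.5],[0,0,0,0,0,0.1,0.5]]]' 12
python3 - <<'E'
from h import *
go([620,-172.5,49],-1.23)
E
```

```text
time: 9.7
tcp_pos: [620.2, -171.1, 51.2]
tool_rot: [0.002, 0.695, 0.719, 0.001]
wrist_force: [0.3, -0.6, -1.8]
opening: 0.112
t 9.7 pos [ 620.2 -171.1   51.2] d_tool cm [-0.14 -0.02  0.22] jaw 0.034 az needed 1.264 tilt fix [ 0.0037  0.0017 -0.    ] q6 -0.34 F [ 0.3 -0.6 -1.8] T [-0.18 -0.04  0.05] op mm 10.4
```

```bash

python3 -m handwheel '[[[0,0,0,0,0,0.11,0.5],[0,0,0,0,0,0.11,0.5],[0,0,0,0,0,0.11,0.5],[0,0,0,0,0,0.11,0.5],[0,0,0,0,0,0.11,0.5],[0,0,0,0,0,0.11,0.5]]]' 12
python3 - <<'E'
from h import *
go([620,-172.5,49],-1.23)
E
```

```text
time: 10.2
tcp_pos: [621.3, -171.4, 51.2]
tool_rot: [0.002, 0.898, 0.44, 0.002]
wrist_force: [0.2, -1.2, -1.9]
opening: 0.106
t 10.2 pos [ 621.3 -171.4   51.2] d_tool cm [-0.16 -0.04  0.21] jaw -0.659 az needed 0.571 tilt fix [ 0.0064 -0.0017  0.    ] q6 0.35 F [ 0.2 -1.2 -1.9] T [-0.29  0.08  0.09] op mm 9.8
```

```bash

python3 -m handwheel '[[[0,0,0,0.006,-0.002,0.11,0.5],[0,0,0,0,0,0.11,0.5],[0,0,0,0,0,0.11,0.5],[0,0,0,0,0,0.11,0.5],[0,0,0,0,0,0.07,0.5],[0,0,0,0,0,0,0.5]]]' 12
python3 - <<'E'
from h import *
go([620,-172.5,49],-1.23)
E
```

```text
time: 10.7
tcp_pos: [621.8, -172.2, 51.1]
tool_rot: [0.001, 0.983, 0.183, 0.0]
wrist_force: [-1.8, 0.3, -0.8]
opening: 0.106
t 10.7 pos [ 621.8 -172.2   51.1] d_tool cm [-0.18 -0.03  0.21] jaw -1.202 az needed 0.028 tilt fix [ 0.0016 -0.0005  0.    ] q6 0.89 F [-1.8  0.3 -0.8] T [ 0.02  0.38 -0.06] op mm 9.9
```

```bash

python3 -m handwheel '[[[0,0,0,0,0,0.028,0.5],[0,0,0,0,0,0,0.5],[0,0,0,0,0,0,0.5]]]' 12
python3 - <<'E'
from h import *
go([620,-172.5,49],-1.23)
E
```

```text
time: 10.95
tcp_pos: [621.8, -172.2, 51.2]
tool_rot: [0.001, 0.985, 0.173, 0.0]
wrist_force: [-0.7, -0.2, -1.3]
opening: 0.105
t 10.95 pos [ 621.8 -172.2   51.2] d_tool cm [-0.18 -0.04  0.22] jaw -1.224 az needed 0.006 tilt fix [ 0.0017 -0.0005  0.    ] q6 0.91 F [-0.7 -0.2 -1.3] T [-0.1   0.32 -0.03] op mm 9.7
```

Good. Releasing, lifting and backing away to clear the view.

```bash

python3 -m handwheel '[[[0,0,0,0,0,0.006,0.5],[0,0,0,0,0,0,1.4],[0,0,0,0,0,0,2.5],[0,0,0,0,0,0,2.5],[0,0,0,0,0,0,2.5],[0,0,-2,0,0,0,2.5],[0,0,-4,0,0,0,3],[0,0,-4,0,0,0,3],[0,0,-4,0,0,0,3],[0,0,-3,0,0,0,3]]]' 12
python3 -c "
from h import *
go([400,-400,240],-1.23)"
```

```text
time: 11.78
tcp_pos: [619.1, -170.8, 219.1]
tool_rot: [-0.002, 0.985, 0.173, -0.005]
wrist_force: [-0.0, -0.5, 0.5]
opening: 0.323
t 11.78 pos [ 619.1 -170.8  219.1] d_tool cm [-28.44  14.05  -1.94] jaw -1.222 az needed 0.008 tilt fix [-0.0063  0.0083  0.    ] q6 0.91 F [-0.  -0.5  0.5] T [-0.01  0.01 -0.02] op mm 30.1
```

```bash

python3 -m handwheel '[[[-3.5,1.8,-0.3,0,0,0,3],[-3.5,1.8,-0.3,0,0,0,3],[-3.5,1.8,-0.3,0,0,0,3],[-3.5,1.8,-0.3,0,0,0,3],[-3.5,1.8,-0.3,0,0,0,3],[-3.5,1.8,-0.3,0,0,0,3],[-3.5,1.8,-0.3,0,0,0,3],[-3.5,1.8,0,0,0,0,3],[-2,2.5,0,0,0,0,3],[0,0,0,0,0,0,3]]]' 12
python3 - <<'E'
from h import *
go([300,-480,240],-1.23)
for n in("top","side"): cv2.imwrite(f"pics/{n}5.png",cv2.convertScaleAbs(arm.snapshot(n),alpha=1.5))
a=cv2.imread("pics/top5.png")[130:270,240:380];b=cv2.imread("pics/side5.png")[130:270,240:380]
cv2.imwrite("pics/m5.png",cv2.resize(np.hstack([a,b]),None,fx=2.8,fy=2.8,interpolation=cv2.INTER_CUBIC))
E
```

```text
time: 12.62
tcp_pos: [388.5, -441.9, 254.0]
tool_rot: [0.003, 0.984, 0.178, 0.002]
wrist_force: [0.1, -0.3, -0.4]
opening: 0.324
t 12.62 pos [ 388.5 -441.9  254. ] d_tool cm [-9.63  0.46  1.37] jaw -1.213 az needed 0.017 tilt fix [ 0.0075 -0.0036  0.    ] q6 0.32 F [ 0.1 -0.3 -0.4] T [-0.02 -0.02 -0.04] op mm 30.1
```

View pics/m5.png

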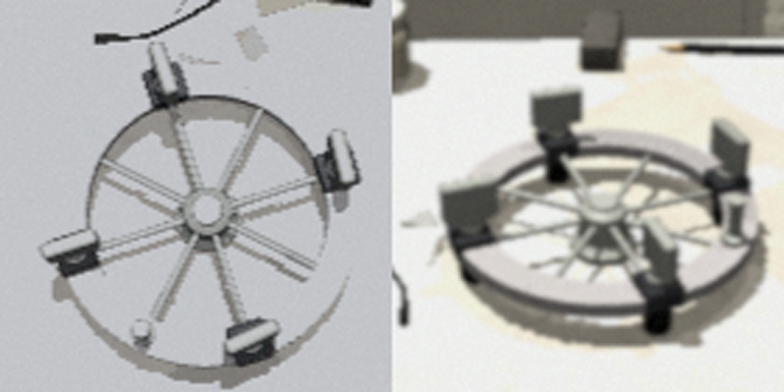

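Both bars now point at the hub in the two views: key_1 is near (70,248) and key_2 near (162,72) in the top crop. key_3 and key_4 look unchanged. I'll measure the angles.

```bash
python3 - <<'E'
from h import *
im0=cv2.imread("pics/top0.png",0); im=cv2.imread("pics/top5.png",0)
C=np.array([535.,-202.9]); 
z=cv2.cvtColor(cv2.resize(im[140:275,235:375],None,fx=5,fy=5,interpolation=cv2.INTER_CUBIC),cv2.COLOR_GRAY2BGR)
th=1.9117
for i in range(4):
    a=th-i*np.pi/2; k=C+90*np.array([np.cos(a),np.sin(a)])
    u=np.array([np.cos(a),np.sin(a)])
    P=[[*(k+u*s),74] for s in(-18,18)]; q=proj("top",P)
    cv2.line(z,*[tuple(((x-[235,140])*5+2).astype(int)) for x in q],(0,0,255),1)
cv2.imwrite("pics/m6.png",z)
# unchanged keys
d=cv2.absdiff(cv2.convertScaleAbs(cv2.imread("pics/top0.png"),alpha=1.5),cv2.imread("pics/top5.png")).max(2)
for n,(x,y) in dict(k1=(266,217),k2=(299,159),k3=(362,187),k4=(330,252)).items(): print(n,(d[y-12:y+13,x-12:x+13]>60).sum())
E
```

```text
k1 122
k2 118
k3 0
k4 0
```

View pics/m6.png

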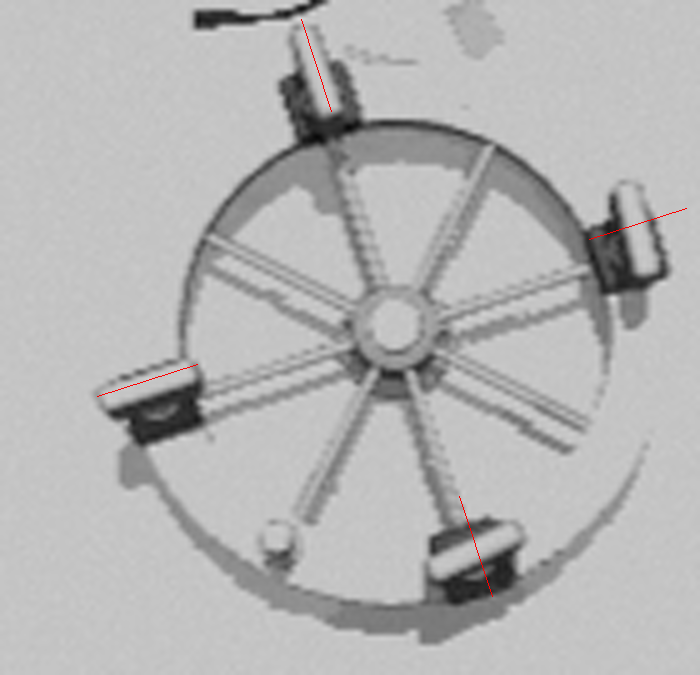

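Both bars lie parallel to the predicted radial lines (red) and to their spokes. key_3 and key_4 show no changed pixels. Handing in.

```bash
python3 -c "
from bench import arm
print(arm.sign_off())"
```

```text
the job is handed in; nothing more can be done
None
```

I turned key_1 and then key_2 a quarter turn clockwise, so both bars now point at the hub, and I handed the job in at about 13 s.

- **Angles:** at release the jaw angles were within about 0.01 rad of the hub direction for both keys. In the last top picture both bars lie parallel to their spokes and to the radial lines I predicted.
- **Other keys:** key_3 and key_4 show no changed pixels between the first and last top pictures.
- **Forces:** readings at the end of each call peaked at about 8 N, and the arm ended well clear of the hoop.
- **Disagreement:** hand-picked bar tops in the side view came out 3–8 mm from the top view in y. Closing the jaws on key_1 agreed with the top view, to about 2 mm, so I used that one. The angle estimate rests on the top camera alone.

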